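Switch on the middle-height candle on the sideboard

TASK

Three flameless pillar candles of different heights stand on the brass tray: switch on the one of middle height by gently pressing the round switch in its top with the fingertips, well down, for about half a second, then let it spring back and withdraw. Leave the candle standing where it is, neither lifted nor shoved, and do not touch the other two candles, the jar or the cup of tapers.

Things in the scene. Friction and masses are not known exactly. Their poses are not given: they have to be found in the camera images.
- tray: Flat rectangular brass tray fixed to the marble, 150 mm (its x) by 420 mm (its y), floor 4 mm thick, rim 12 mm high. Origin: centre of its underside, on the marble. The three candles stand in a row along its y, at least 105 mm apart centre to centre, in any order.
- candle_low: Ivory flameless pillar candle, a rigid loose cylinder 72 mm in diameter and 70 mm tall without its switch (about 0.3 kg), standing upright on the tray. Origin: centre of its underside; z up its axis.
- top_low (a point): Centre of the flat top face of the round white push switch of the lowest candle; it moves down with the switch. At rest it is 12 mm above the candle's top face (82 mm above the candle's underside). The switch is a button 26 mm in diameter on the candle's axis.
- switch_low (a joint): Push switch of the lowest candle: 0 = up (at rest), grows as it is pressed down, 0.008 m = all the way down (4 mm still stand proud of the candle's top face). Spring: about 1.6 N to start, 3.2 N at half travel, 5 N fully down; it springs back up when released. The candle turns on once the switch has been down past 4 mm for 0.3 s.
- candle_mid: Ivory flameless pillar candle, a rigid loose cylinder 72 mm in diameter and 100 mm tall without its switch (about 0.3 kg), standing upright on the tray. Origin: centre of its underside; z up its axis.
- top_mid (a point): Centre of the flat top face of the round white push switch of the middle-height candle; it moves down with the switch. At rest it is 12 mm above the candle's top face (112 mm above the candle's underside). The switch is a button 26 mm in diameter on the candle's axis.
- switch_mid (a joint): Push switch of the middle-height candle: 0 = up (at rest), grows as it is pressed down, 0.008 m = all the way down (4 mm still stand proud of the candle's top face). Spring: about 1.6 N to start, 3.2 N at half travel, 5 N fully down; it springs back up when released. The candle turns on once the switch has been down past 4 mm for 0.3 s.
- candle_high: Ivory flameless pillar candle, a rigid loose cylinder 72 mm in diameter and 130 mm tall without its switch (about 0.3 kg), standing upright on the tray. Origin: centre of its underside; z up its axis.
- top_high (a point): Centre of the flat top face of the round white push switch of the tallest candle; it moves down with the switch. At rest it is 12 mm above the candle's top face (142 mm above the candle's underside). The switch is a button 26 mm in diameter on the candle's axis.
- switch_high (a joint): Push switch of the tallest candle: 0 = up (at rest), grows as it is pressed down, 0.008 m = all the way down (4 mm still stand proud of the candle's top face). Spring: about 1.6 N to start, 3.2 N at half travel, 5 N fully down; it springs back up when released. The candle turns on once the switch has been down past 4 mm for 0.3 s.
- jar: Closed silvered jar with a ball knob on its lid, 100 mm in diameter, 138 mm tall, loose on the marble beyond one end of the tray. Origin: centre of its underside.
- taper_cup: Silver cup of taper candles, 84 mm in diameter, cup 100 mm tall with tapers reaching up to 230 mm, loose on the marble beyond the other end of the tray. Origin: centre of its underside.

How it is judged (in metres and radians):
On the way, in this order (a step that is already met when the one before it is completed fails the run):
1. the middle-height candle's switch is held more than half-way down by the fingers for 0.3 s (value of joint switch_mid above 0.004 m and contact force between the fingers and candle_mid above 0.5 N), for 0.3 s.
2. the switch is let go and has sprung back up (value of joint switch_mid below 0.0015 m and not (contact force between any of the fingers, the arm and candle_mid above 0.1 N)), for 0.1 s.
At the end, for the whole second after the job is handed in: The middle-height candle's switch has been pressed and is back up (within 1.5 mm), as are the other switches; all three candles, the jar and the cup of tapers stand upright (within 0.1 rad), at rest and within 15 mm of where they started (distance of each of candle_mid, candle_low, candle_high, jar, taper_cup from where it was at the start of the episode below 0.015 m and angle between each of candle_mid, candle_low, candle_high, jar, taper_cup's own z axis and vertical below 0.1 rad and linear speed of each of candle_mid, candle_low, candle_high, jar, taper_cup below 0.02 m/s and value of joint each of switch_low, switch_mid, switch_high below 0.0015 m); the robot touches nothing.
It fails at once if the middle-height candle is pushed from its place by more than 15 mm, lifted or tipped (distance of candle_mid from where it was at the start of the episode above 0.015 m or angle between candle_mid's own z axis and vertical above 0.2 rad).
It fails at once if the middle-height candle is pressed with more than 25 N (contact force between any of the fingers, the arm and candle_mid above 25 N).
It fails at once if the switch of another candle is pressed (value of joint any of switch_low, switch_high above 0.0025 m).
It fails at once if the robot touches another candle, the jar or the cup of tapers (contact force between any of the fingers, the arm and candle_low above 0.5 N or contact force between any of the fingers, the arm and candle_high above 0.5 N or contact force between any of the fingers, the arm and jar above 0.5 N or contact force between any of the fingers, the arm and taper_cup above 0.5 N).
It fails at once if another candle, the jar or the cup of tapers is moved by more than 15 mm or tipped ((distance of candle_low from where it was at the start of the episode above 0.015 m or angle between candle_low's own z axis and vertical above 0.2 rad) or (distance of candle_high from where it was at the start of the episode above 0.015 m or angle between candle_high's own z axis and vertical above 0.2 rad) or (distance of jar from where it was at the start of the episode above 0.015 m or angle between jar's own z axis and vertical above 0.2 rad) or (distance of taper_cup from where it was at the start of the episode above 0.015 m or angle between taper_cup's own z axis and vertical above 0.2 rad)).
It also fails if it takes over 37 s, if anything falls off the work surface, if the arm or the gripper's body presses on something with over 40 N, if the wrist force passes 120 N, or if a joint passes its speed limit or range.

ROBOT

A 6-joint arm with a two-finger parallel gripper is mounted at the origin on the work surface. World frame = base frame: x ahead of the robot, y to its left, z up, the work surface at z = 0. Lengths are in m, angles in degrees, forces in N, time in s.
With the tool pointing down it reaches from about 0.3 to 0.75 m from the base axis. Payload 8.5 kg.
Tool frame: the origin (TCP) lies midway between the tips of the shut fingers; the grasp point (between the pads) lies 19 mm behind it (env.tcp_to_grasp is the z of the grasp point in the tool frame, in m); z points along the fingers, y is the line along which they close (so a half turn about z gives the same grasp; the last joint's range is limited). The gripper opens to 85 mm and grips with 20 to 120 N. Pads are 22 mm wide; open, the fingers measure 114 mm over their backs; the gripper's body (76 mm by 85 mm) begins 54 mm behind the grasp point. The pads swing forward as they close: fully open they stand 13 mm farther back than shut.
Start: joints at [55.732, 21.807, 74.336, -0, 83.858, -12.336], TCP at [0.205, 0.51, 0.231] pointing down, gripper open.
Joint ranges: [-178.18, 178.18], [-50.72, 133.34], [12.68, 142.11], [-81.47, 261.47], [9.98, 163.14], [-165.26, 165.26]. Speed limits (degrees/s): [136.94, 136.94, 180, 180, 180, 180].

INTERFACE

Orientations are given as a 3x3 rotation matrix whose columns are the frame's x, y, z axes.
In Python, from rig import env, imaging, job, models gives the robot as it stands. The module is installed in compiled form; this text tells all that it offers.
- The arm moves only by the tool jog_arm, never from a script. Its argument "plan" is text: rows parted by semicolons, each of 7 numbers parted by spaces: the turn, a rotation vector about the tool's x, y, z in degrees, then the shift along the tool's x, y, z in cm, then the closure in counts, from 0 (fully open) to 255 (shut). In form: rx ry rz x y z claw; .... A call has 1 to 10 rows; each row shifts and turns the commanded pose from where the row before left it, along the tool's axes as they then stand; what a row does not reach is not made up. A row lasts 1/12 s, in which the tool goes at most 41.7 mm and 7.16 degrees, less where a joint would pass 70% of its speed; a pose out of reach is approached as far as the arm can. A call with a gripper value outside its range is refused whole. The fingers move at their own pace and stop on an object; "grip_force" is the grip in N (left out, the last holds). Time passes only in rows, so rows that do not move let the fingers close. It gives the time, the measured TCP pose, the force, the opening and the grip force at its end, in the units of the state.
- env.observe(): the state, without advancing time (a new reading comes with each control period).
- imaging.get_image(name): name is "scene" or "top" or "wrist"; returns a dict with "pixels" (384x512x3 uint8, red, green, blue), "depth" (384x512 float32, m along the optical axis (not along the pixel's ray), 0 where there is no reading), "fov_y" (degrees; the focal length in pixels is half the picture's height over the tangent of half this angle, whatever the lens; pixels are square), "cx", "cy" (the principal point, pixels), "distortion" ([k1, k2, p1, p2, k3] as OpenCV has them; the pictures are not rectified), "world_from_camera" (4x4, takes a point from camera to world coordinates). Camera axes: x right, y down, z forward; pixel columns grow to the right and rows downward; lengths in m; the calibration is good to about 2 mm. A picture is of the moment at which its call begins.
- job.close_job(): hands the job in; it is judged then, once.
Trained networks look in the newest picture that a camera, given by its name, has taken for a name from the list of things; names that differ only in an ending like _2 or _b are one class to them, and where a whole thing is asked for, a point or a joint stands for the part that bears it (a point fixed in the world has none). Each returns a list of dicts, best first, with "confidence" (0 to 1); they miss things now and then, are a little off and sometimes report something else, mostly with a low value. They report only what shows in the picture. A call takes as long as a camera call.
- models.outline_of(camera, query): "region" (384x512 bool, what is visible of it) and "bbox" ([centre column, centre row, width, height] in pixels, round what is visible of it).
- models.tip_of(camera, query): "at" ([column, row] in pixels: a listed point, or the origin of a listed thing).
The state is a dict: "time_s": time; "q": joint angles; "qvel": joint speeds; "joint_efforts": joint torques, N m; "position": TCP position; "tool_rot": TCP orientation; "ft_force": force on the tool from outside, world axes, zero at the start; "wrist_torque": the same for the moment, N m; "grip_width": finger opening in m; "gripper_force": force on a finger pad.
Only numpy, scipy, OpenCV 4.12 (cv2) and the standard library are available. Lean on these libraries where they do the work, as an engineer would, in place of code of your own. Each camera call takes 0.05 s, during which the arm holds its last target. There are 200 camera calls.

## Working session

There is one attempt and no reset: what is moved stays moved. The work goes in short steps, Python scripts to look and compute and a tool call to move; the robot and the scene stay as the last step left them, time stands still between calls to the robot, and variables do not carry over. Pictures are saved under pics/ and viewed, at most 10 in all, crops included, and the job is handed in when it is done.

Besides the shell and the picture viewer there is one more tool, called in YAML: its name, and indented under it one key for each argument. jog_arm: Moves the arm, as the interface text tells. Its arguments: {"type":"object","properties":{"plan":{"type":"string"},"grip_force":{"type":"number"}},"required":["plan"]}

```bash
mkdir -p pics
cat > h.py <<'E'
import numpy as np, cv2
from rig import env, imaging, job, models
def world(im,u,v,d):
    f=im["pixels"].shape[0]/2/np.tan(np.radians(im["fov_y"])/2)
    K=np.array([[f,0,im["cx"]],[0,f,im["cy"]],[0,0,1]])
    p=cv2.undistortPoints(np.array([[[u,v]]],float),K,np.array(im["distortion"],float))[0,0]
    return (im["world_from_camera"]@np.array([p[0]*d,p[1]*d,d,1]))[:3]
def dep(im,u,v,r=1):
    w=im["depth"][int(round(v))-r:int(round(v))+r+1,int(round(u))-r:int(round(u))+r+1]
    w=w[w>0]; return np.median(w) if w.size else 0
E
python3 - <<'E'
from h import *
np.set_printoptions(precision=4,suppress=True)
out=[]
for c in ["scene","top"]:
    im=imaging.get_image(c); out.append(im["pixels"])
    for n in ["top_low","top_mid","top_high"]:
        for r in models.tip_of(c,n)[:3]:
            u,v=r["at"]; print(c,n,round(r["confidence"],2),np.round([u,v]),world(im,u,v,dep(im,u,v)))
    for n in ["jar","taper_cup","candle_low","candle_mid","candle_high"]:
        for r in models.outline_of(c,n)[:2]:
            m=r["region"]; vv,uu=np.nonzero(m)
            P=np.array([world(im,u,v,im["depth"][v,u]) for u,v in list(zip(uu,vv))[::7] if im["depth"][v,u]>0])
            print(c,n,round(r["confidence"],2),np.round(r["bbox"]),*( [np.percentile(P,2,axis=0),np.percentile(P,98,axis=0)] if len(P) else []))
cv2.imwrite("pics/a.png",cv2.resize(cv2.vconcat(out),None,fx=.78,fy=.78)[:,:,::-1])
s=env.observe(); print(s["time_s"],s["position"],s["tool_rot"],s["ft_force"],s["grip_width"])
E
```

```text
scene top_mid 0.48 [271. 198.] [0.553  0.0679 0.1149]
scene top_high 0.43 [292. 217.] [0.5575 0.1848 0.1484]
scene jar 0.96 [200. 124.  25.  30.] [ 0.5003 -0.4522  0.0067] [ 0.5822 -0.3751  0.1365]
scene taper_cup 0.84 [344. 278.  30.  54.] [0.526  0.3956 0.014 ] [0.5998 0.4714 0.2277]
scene candle_low 0.84 [244. 190.  18.  23.] [ 0.5446 -0.086   0.0061] [ 0.6052 -0.0346  0.0916]
scene candle_mid 0.77 [268. 210.  23.  31.] [0.5329 0.0363 0.0026] [0.597  0.1013 0.1157]
scene candle_high 0.59 [292. 230.  25.  36.] [0.5388 0.1639 0.0153] [0.5961 0.2305 0.1467]
top top_low 0.5 [286. 191.] [ 0.5625 -0.0771  0.0849]
top top_low 0.17 [150. 193.] [0.5576 0.4041 0.0869]
top top_mid 0.48 [243. 189.] [0.5697 0.0736 0.1071]
top top_mid 0.27 [210. 195.] [0.5489 0.1829 0.1347]
top top_high 0.58 [205. 191.] [0.5605 0.1986 0.1473]
top jar 0.96 [384. 200.  34.  29.] [ 0.4878 -0.4605  0.0039] [ 0.577  -0.3763  0.1337]
top taper_cup 0.65 [137. 191.  39.  25.] [0.5259 0.3874 0.0006] [0.5978 0.5064 0.2261]
top candle_low 0.68 [284. 189.  18.  22.] [ 0.5385 -0.0997  0.0596] [ 0.6035 -0.0413  0.0867]
top candle_mid 0.58 [245. 193.  26.  20.] [0.5272 0.0285 0.0222] [0.5909 0.0943 0.1182]
top candle_high 0.98 [209. 193.  26.  16.] [0.5282 0.1579 0.0322] [0.5892 0.2245 0.1493]
top candle_high 0.37 [284. 190.  17.  19.] [ 0.5386 -0.1033  0.0652] [ 0.6035 -0.0421  0.0857]
0.9 [0.2054 0.5102 0.2313] [[-0.9276  0.3735 -0.    ]
 [ 0.3735  0.9276  0.    ]
 [ 0.      0.     -1.    ]] [-0.3787 -0.1227 -0.3632] 0.0850833562081878
```

View pics/a.png

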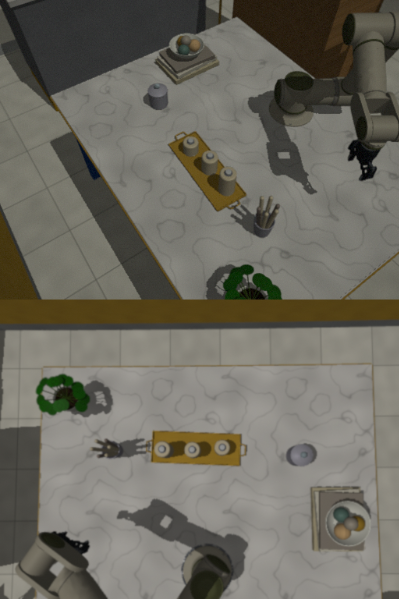

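The pictures show the row along y: low at about (0.572, -0.068), mid at (0.56, 0.068) and high at (0.56, 0.19). Their heights match the given ones. The tapers are at y≈0.43 and the jar at y≈-0.41. I'll approach high up, closing the fingers on the way.

jog_arm:
  plan: "0 0 0 -2 -1 -1 255;0 0 0 -3 -2 -1 255;0 0 0 -3 -2 -1 255;0 0 0 -3 -2 -1 255;0 0 0 -3 -2 -1 255;0 0 0 -3 -2 -1 255;0 0 0 -3 -2 0 255;0 0 0 -3 -2 0 255;0 0 0 -3 -2 0 255;0 0 0 -3 -2 0 255"

```text
time_s: 1.73
position: [0.4041, 0.224, 0.2916]
tool_rot: [[-0.928, 0.373, 0.001], [0.373, 0.928, 0.0], [-0.0, 0.0, -1.0]]
ft_force: [0.8, 0.3, 0.6]
grip_width: -0.0001
gripper_force: 0.0
```

jog_arm:
  plan: "0 0 0 -3 -2 0 255;0 0 0 -3 -2 0 255;0 0 0 -3 -2 0 255;0 0 0 -3 -2 0 255;0 0 0 -2 -2 0 255;0 0 0 -1 -1 0 255;0 0 0 0 0 0 255;0 0 0 0 0 0 255"

```text
time_s: 2.4
position: [0.5015, 0.0673, 0.2912]
tool_rot: [[-0.927, 0.375, -0.0], [0.375, 0.927, 0.0], [0.0, 0.0, -1.0]]
ft_force: [-0.5, 0.6, 1.5]
grip_width: -0.0003
gripper_force: 0.0
```

```bash
cat > look.py <<'E'
from h import *
import sys
np.set_printoptions(precision=4,suppress=True)
im=imaging.get_image("wrist")
for n in ["top_low","top_mid","top_high"]:
    for r in models.tip_of("wrist",n)[:3]:
        u,v=r["at"]; print(n,round(r["confidence"],2),np.round([u,v]),world(im,u,v,dep(im,u,v)))
# all points: switch tops by height band (point cloud)
f=192/np.tan(np.radians(im["fov_y"])/2);K=np.array([[f,0,im["cx"]],[0,f,im["cy"]],[0,0,1]])
v,u=np.mgrid[0:384,0:512]; d=im["depth"]
p=cv2.undistortPoints(np.stack([u,v],-1).reshape(-1,1,2).astype(float),K,np.array(im["distortion"],float)).reshape(384,512,2)
P=np.concatenate([p*d[...,None],d[...,None]],-1)@im["world_from_camera"][:3,:3].T+im["world_from_camera"][:3,3]
for name,y,z in [("mid",.068,.116),("low",-.068,.086),("high",.193,.146)]:
    for lab,z0,R in [("switch",z,.03),("body top",z-.012,.055)]:
        m=(d>0)&(abs(P[...,2]-z0)<.005)&(np.hypot(P[...,1]-y,P[...,0]-.562)<R)
        if m.sum()>20:
            (c,r)=cv2.minEnclosingCircle(P[m][:,:2].astype(np.float32)); print(name,lab,m.sum(),"mean",P[m].mean(0),"circ",c,r)
s=env.observe(); print(s["time_s"],s["position"],s["tool_rot"],s["ft_force"],s["grip_width"],im["world_from_camera"][:3,3])
cv2.imwrite(sys.argv[1],im["pixels"][:,:,::-1])
E
python3 look.py pics/b.png
```

```text
top_low 0.83 [169. 250.] [ 0.5682 -0.0718  0.0865]
top_mid 0.92 [269. 216.] [0.5587 0.0644 0.117 ]
top_high 0.82 [393. 184.] [0.5598 0.1928 0.1458]
mid switch 394 mean [0.5604 0.0642 0.1155] circ (0.5611332058906555, 0.06382637470960617) 0.01288998406380415
mid body top 2287 mean [0.5581 0.0648 0.1037] circ (0.5611972212791443, 0.06399589031934738) 0.03557181730866432
low switch 287 mean [ 0.5715 -0.0704  0.0855] circ (0.5725204348564148, -0.07145625352859497) 0.012869108468294144
low body top 1649 mean [ 0.5694 -0.0678  0.0736] circ (0.5725050568580627, -0.07145058363676071) 0.03583991527557373
high switch 540 mean [0.5612 0.1926 0.1455] circ (0.5621515512466431, 0.19354663789272308) 0.013448338955640793
high body top 2925 mean [0.5587 0.1912 0.1337] circ (0.5623384118080139, 0.19306537508964539) 0.03588007390499115
2.6 [0.5011 0.0685 0.2915] [[-0.9282  0.3721  0.0003]
 [ 0.3721  0.9282  0.0001]
 [-0.0002  0.0002 -1.    ]] [-0.2082  1.3024 -1.0037] -0.00042612668779946314 [0.4247 0.099  0.4338]
```

View pics/b.png

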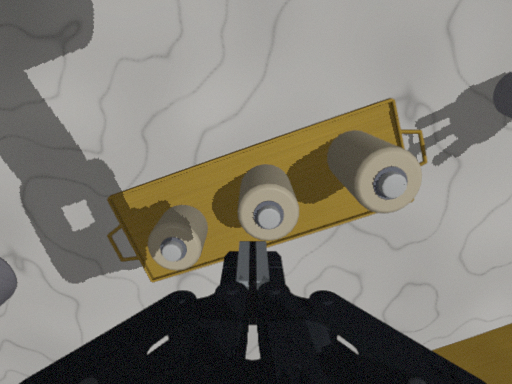

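The wrist view shows the mid switch at pixel (269, 216), between the low one (169, 250) and the high one (393, 184). The circle fit on it gives a radius of 12.9 mm and a centre of (0.561, 0.064, 0.1155), which agrees with the given 26 mm and 116 mm. Next I'll move above it and descend to about 0.135.

jog_arm:
  plan: "0 0 0 -3 1 0 255;0 0 0 -2.7 0.8 0 255;0 0 0 0 0 3 255;0 0 0 0 0 3 255;0 0 0 0 0 3 255;0 0 0 0 0 3 255;0 0 0 0 0 2.5 255;0 0 0 0 0 1 255;0 0 0 0 0 0 255;0 0 0 0 0 0 255"

```text
time_s: 3.43
position: [0.5615, 0.0634, 0.1373]
tool_rot: [[-0.928, 0.373, 0.001], [0.373, 0.928, -0.0], [-0.001, 0.0, -1.0]]
ft_force: [0.3, -0.1, 0.4]
grip_width: -0.0002
gripper_force: 0.0
```

```bash
python3 look.py pics/c.png
```

```text
top_low 0.56 [ 88. 289.] [ 0.572  -0.0732  0.0863]
top_mid 0.77 [252. 235.] [0.5612 0.0641 0.116 ]
mid switch 1074 mean [0.5578 0.065  0.1155] circ (0.5612332224845886, 0.06380654871463776) 0.012997573241591454
mid body top 6451 mean [0.5528 0.0671 0.1037] circ (0.5614157319068909, 0.06363099813461304) 0.03563820570707321
low switch 820 mean [ 0.5714 -0.0695  0.0853] circ (0.5722880363464355, -0.07095899432897568) 0.013168168254196644
low body top 4196 mean [ 0.5686 -0.0656  0.0736] circ (0.5723657011985779, -0.07141254842281342) 0.0355612188577652
high switch 1373 mean [0.5603 0.1869 0.1451] circ (0.5622517466545105, 0.1926286518573761) 0.01331879198551178
high body top 8459 mean [0.556  0.1802 0.1337] circ (0.5622228384017944, 0.19193466007709503) 0.03586650267243385
3.6333 [0.5618 0.063  0.1379] [[-0.9277  0.3733  0.0028]
 [ 0.3733  0.9277 -0.0003]
 [-0.0028  0.0008 -1.    ]] [ 0.1816  0.0544 -0.561 ] 0.0005036832406911969 [0.4844 0.095  0.2798]
```

View pics/c.png

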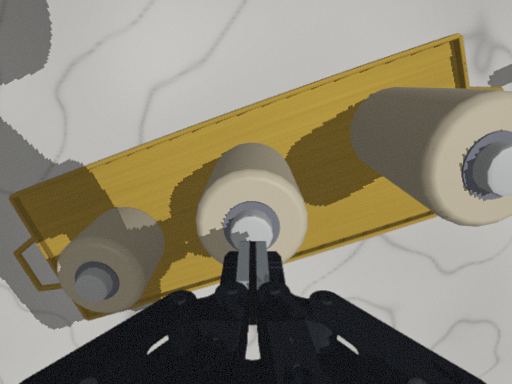

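The closed fingertips are at (252, 245), directly over the mid switch at (252, 235) and within 1 mm of its measured centre. I'll ease down and watch the force.

jog_arm:
  plan: "0 0 0 0 0 0.8 255;0 0 0 0 0 0.6 255;0 0 0 0 0 0.3 255;0 0 0 0 0 0.2 255;0 0 0 0 0 0.2 255;0 0 0 0 0 0.1 255;0 0 0 0 0 0 255"

```text
time_s: 4.22
position: [0.561, 0.063, 0.1143]
tool_rot: [[-0.928, 0.373, -0.0], [0.373, 0.928, -0.0], [0.0, -0.0, -1.0]]
ft_force: [-1.4, 0.3, 1.9]
grip_width: 0.0002
gripper_force: 1.1
```

jog_arm:
  plan: "0 0 0 0 0 0.2 255;0 0 0 0 0 0.2 255;0 0 0 0 0 0.1 255;0 0 0 0 0 0 255"

```text
time_s: 4.55
position: [0.5611, 0.063, 0.1093]
tool_rot: [[-0.928, 0.373, -0.0], [0.373, 0.928, -0.0], [0.0, -0.0, -1.0]]
ft_force: [-3.1, -0.2, 4.1]
grip_width: -0.0001
gripper_force: 2.1
```

jog_arm:
  plan: "0 0 0 0 0 0.05 255;0 0 0 0 0 0 255;0 0 0 0 0 0 255;0 0 0 0 0 0 255;0 0 0 0 0 0 255;0 0 0 0 0 0 255"

```text
time_s: 5.05
position: [0.5611, 0.0629, 0.1089]
tool_rot: [[-0.928, 0.373, 0.0], [0.373, 0.928, -0.0], [-0.0, -0.0, -1.0]]
ft_force: [-2.1, 0.3, 4.0]
grip_width: -0.0
gripper_force: 2.2
```

```bash
python3 look.py pics/d.png | grep -E "mid|\["
```

```text
top_low 0.94 [ 68. 315.] [ 0.5717 -0.0737  0.0861]
mid switch 383 mean [0.5537 0.0667 0.1173] circ (0.5562849044799805, 0.0658034086227417) 0.013766469433903694
mid body top 8333 mean [0.5513 0.0677 0.1039] circ (0.5609120726585388, 0.0638226792216301) 0.035615816712379456
low switch 1016 mean [ 0.5714 -0.0694  0.0852] circ (0.5725632309913635, -0.07135442644357681) 0.01373100932687521
low body top 4779 mean [ 0.5668 -0.0646  0.0736] circ (0.5720804929733276, -0.07109501957893372) 0.03582129627466202
high body top 6048 mean [0.5562 0.1704 0.1331] circ (0.560232400894165, 0.18117228150367737) 0.03339386358857155
5.25 [0.5611 0.0629 0.1089] [[-0.9276  0.3735  0.0001]
 [ 0.3735  0.9276 -0.    ]
 [-0.0001  0.     -1.    ]] [-2.9884  0.013   3.2148] 2.2380175305095492e-05 [0.4842 0.0947 0.2515]
```

View pics/d.png

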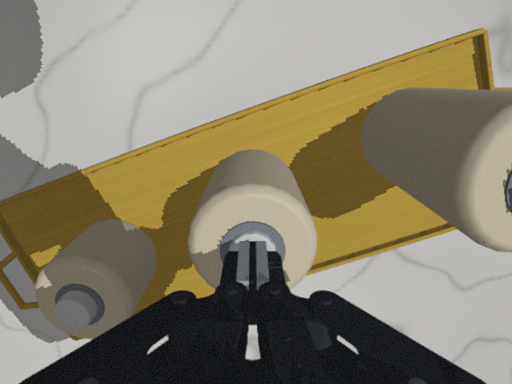

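The fingertips are on the switch at about (252, 245) and it is visibly lowered. I'll check how far down it is from the depth image.

Run:
```python
from h import *
im=imaging.get_image("wrist")
for v in range(228,244,2): print(v,[round(float(world(im,u,v,im["depth"][v,u])[2]),4) for u in (234,238,267,271)], [round(float(world(im,u,v,im["depth"][v,u])[2]),4) for u in (252,)])
```

```text
228 [0.1056, 0.1068, 0.1047, 0.1061] [0.1055]
230 [0.106, 0.106, 0.1064, 0.1053] [0.1051]
232 [0.1053, 0.106, 0.105, 0.1056] [0.1067]
234 [0.1052, 0.1044, 0.1062, 0.1054] [0.1089]
236 [0.1044, 0.1059, 0.1059, 0.1051] [0.1086]
238 [0.1055, 0.1084, 0.1075, 0.1047] [0.1087]
240 [0.1079, 0.1081, 0.1073, 0.1069] [0.1091]
242 [0.108, 0.1085, 0.1084, 0.1084] [0.1133]
```

The switch face is at about 0.1085, down from 0.1155. That is about 7 mm of travel, and it has been held for more than 0.5 s. Now I'll lift straight up.

jog_arm:
  plan: "0 0 0 0 0 -0.3 255;0 0 0 0 0 -0.4 255;0 0 0 0 0 -0.6 255;0 0 0 0 0 -1.5 255;0 0 0 0 0 -3 255;0 0 0 0 0 -3 255;0 0 0 0 0 -3 255;0 0 0 0 0 -3 255;0 0 0 0 0 -2 255;0 0 0 0 0 0 255"

```text
time_s: 6.13
position: [0.5624, 0.0629, 0.2818]
tool_rot: [[-0.928, 0.373, 0.009], [0.373, 0.928, -0.001], [-0.009, 0.003, -1.0]]
ft_force: [-1.0, 0.4, -0.9]
grip_width: 0.0004
gripper_force: 0.0
```

jog_arm:
  plan: "0 0 0 3 -1 0 255;0 0 0 2 -1 0 255;0 0 0 0 0 0 255;0 0 0 0 0 0 255;0 0 0 0 0 0 255;0 0 0 0 0 0 255"

```text
time_s: 6.63
position: [0.5079, 0.063, 0.2765]
tool_rot: [[-0.928, 0.374, -0.0], [0.374, 0.928, 0.0], [0.0, 0.0, -1.0]]
ft_force: [0.9, 0.4, -0.0]
grip_width: -0.0002
gripper_force: 0.0
```

```bash
python3 look.py pics/e.png
```

```text
top_low 0.54 [167. 251.] [ 0.569  -0.0719  0.0866]
top_high 0.88 [401. 182.] [0.5601 0.191  0.1461]
mid switch 431 mean [0.5602 0.0642 0.1155] circ (0.5612635016441345, 0.06401804089546204) 0.012827946804463863
mid body top 2525 mean [0.5581 0.0647 0.1037] circ (0.5616069436073303, 0.06397873163223267) 0.035792477428913116
low switch 314 mean [ 0.5715 -0.0704  0.0854] circ (0.5724620223045349, -0.07134564965963364) 0.012869957834482193
low body top 1777 mean [ 0.5692 -0.0676  0.0736] circ (0.5725269913673401, -0.07117913663387299) 0.035586580634117126
high switch 594 mean [0.5612 0.1922 0.1455] circ (0.5622580051422119, 0.19304633140563965) 0.013098403811454773
high body top 3217 mean [0.5587 0.1911 0.1337] circ (0.5623854994773865, 0.19262103736400604) 0.03601016476750374
6.8333 [0.5077 0.063  0.2765] [[-0.9276  0.3736 -0.0004]
 [ 0.3736  0.9276  0.0001]
 [ 0.0004 -0.0001 -1.    ]] [0.3577 0.3292 0.5745] 0.00010662797498621726 [0.431  0.0947 0.4191]
```

View pics/e.png

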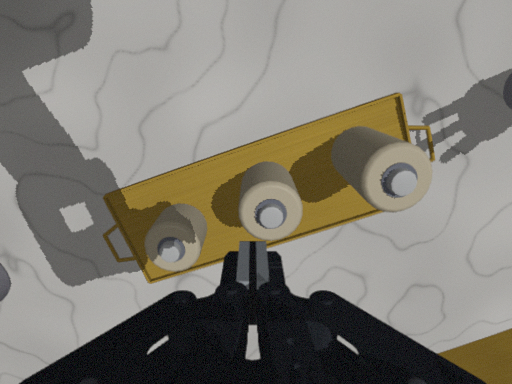

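The mid switch at (270, 213) is back up at 0.1155 and no candle has moved. The robot is clear of everything, so I'll hand in.

```bash
python3 -c "
from rig import job
print(job.close_job())"
```

```text
the job is handed in; nothing more can be done
None
```

I pressed the middle candle's switch about 7 mm down for more than half a second and let it go; it sprang back up, no candle moved measurably, and the job is handed in (no verdict was returned).

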